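Push the tube rack home in the reading dock

TASK

With the fingertips only, push the loaded tube rack that stands askew in front of the reading dock down the lane, nose first, until it sits fully home and square against the end stop, without the rack touching either guide rail. Push it on the rack itself: do not lift or tip it or touch its tubes, and leave everything else on the bench where it is.

Things in the scene. Friction and masses are not known exactly. Their poses are not given: they have to be found in the camera images.
- dock: rack-reading dock, fixed and level. Origin on the bench under the lane's mouth, on the lane's centre line; x down the lane to the end stop, y left of that, z up. A 12 mm thick plate (top at z = 12 mm): 240 mm wide loading area from x = -200 to 0 mm, then a lane between two guide rails from x = 0 to 200 mm (plate 164 mm wide). A scanner pillar 154 mm wide, 179 mm high stands at x = 226 to 282 mm
- lane_mouth (a point): centre of the mouth of the lane, on the plate's top face (dock x = 0, z = 12 mm)
- lane_end (a point): centre of the far end of the lane, on the plate's top face, in the plane of the end stop's bumper faces (dock x = 200 mm, z = 12 mm)
- rail_left: left guide rail, fixed: steel strip 6 mm thick, 24 mm high on the plate (top 36 mm over the bench), inner face at dock y = +60 mm from x = 20 to 200 mm; its first 20 mm flare outwards by 7 mm. Same axes as the dock, origin 12 mm higher
- rail_right: right guide rail, mirror image of the left, inner face at dock y = -60 mm: the lane is 120 mm wide. Same axes as the dock, origin 12 mm higher
- end_stop: fixed end stop across the lane's far end, 132 mm wide, 40 mm high on the plate, with two 18 mm round rubber bumpers whose rigid faces stand at dock x = 200 mm, 36 mm either side of the centre line. Same axes as the dock, origin 12 mm higher
- rack: the rack to push: smooth white block 128 mm long (its x), 100 mm wide, 62 mm high, flat upright faces, 6 x 4 wells, 0.35 to 0.65 kg, too wide to grip; slides with friction on the plate. Starts on the loading area off the centre line and askew. Origin at the centre of its underside, x towards its nose, which goes in first (square to the lane at the dock's yaw). Fully home: origin at dock x = 136 mm, y = 0
- rack_nose (a point): middle of the lower edge of the rack's front face (the nose), 64 mm ahead of its origin
- rack_tail (a point): middle of the lower edge of the rack's back face (the tail, to push on), 64 mm behind its origin
- rack_tubes: twelve capped tubes fixed in the rack (they do not come out): 17 mm caps, tops 95 mm above its underside, in rows at rack x = -10, 10, 30 and 50 mm, so the 45 mm of its top nearest the tail is clear. Same origin and axes as the rack
- tube_stand: Bystander: one capped tube standing in a small round weighted foot, 48 mm across and 99 mm high; stands beside the lane. Origin under its centre
- tape: Bystander: surgical tape dispenser with an upright roll, 115 x 52 mm and 74 mm high; stands beside the lane. Origin under its centre
- big_rack: Bystander: larger, open-sided tube rack, 200 x 120 mm, full of taller capped tubes (120 mm high over all), standing on the bench away from the dock. Origin under its centre
- carton: Bystander: open carton of wrapped needles, 130 x 85 mm, about 68 mm high. Origin under its centre
- holders: Bystander: clear box of tube holders, 120 x 100 mm, 66 mm high. Origin under its centre
- pump: Bystander: upright bottle of hand disinfectant, 66 mm across, 160 mm high. Origin under its centre

How it is judged (in metres and radians):
At the end, for the whole second after the job is handed in: The rack stands flat on the dock's plate and at rest in the lane, nose foremost, its nose within 5 mm of the end stop's bumpers, within 10 mm of the centre line and within 0.06 rad of square (x of rack in the frame of dock between 0.131 and 0.139 m and y of rack in the frame of dock between -0.01 and 0.01 m and angle between the x axis of rack and the x axis of dock, either way round below 0.06 rad and z of rack in the frame of dock below 0.015 m and angle between rack's own z axis and vertical below 0.05 rad and x of rack_nose in the frame of dock above 0.19 m and linear speed of rack below 0.01 m/s); the robot touches nothing.
It fails at once if the arm or the gripper's body, not the fingers, pushes on the rack (contact force between the arm and rack above 1 N).
It fails at once if the rack touches a guide rail (contact force between rack and rail_left above 0.3 N or contact force between rack and rail_right above 0.3 N).
It fails at once if the rack is lifted or tipped (more than 8 mm off the plate, or 0.12 rad) (z of rack in the frame of dock above 0.02 m or angle between rack's own z axis and vertical above 0.12 rad).
It fails at once if the robot touches the tubes in the rack (contact force between any of the fingers, the arm and rack_tubes above 0.5 N).
It fails at once if a bystander is moved by more than 20 mm or tipped (distance of any of tube_stand, tape, big_rack, carton, holders, pump from where it was at the start of the episode above 0.02 m or angle between any of tube_stand, tape, big_rack, carton, holders, pump's own z axis and vertical above 0.25 rad).
It also fails if it takes over 67 s, if anything falls off the work surface, if the arm or the gripper's body presses on something with over 40 N, if the wrist force passes 120 N, or if a joint passes its speed limit or range.

ROBOT

A 7-joint arm with a two-finger parallel gripper is mounted at the origin on the work surface. World frame = base frame: x ahead of the robot, y to its left, z up, the work surface at z = 0. Lengths are in mm, angles in degrees, forces in N, time in s.
With the tool pointing down it reaches from about 425 to 825 mm from the base axis. Payload 3.6 kg.
Tool frame: the origin (TCP) lies on the centre line of the jaws, within the pads' length; the fingertips stand 19 mm ahead of it and the grasp point (between the pads) is the TCP (manip.tips_ahead is the distance from the TCP to the fingertips, in mm); z points along the fingers, y is the line along which they close (so a half turn about z gives the same grasp; the last joint's range is limited). The gripper opens to 93 mm and grips with 3 to 60 N. Pads are 15 mm wide; open, the fingers measure 128 mm over their backs; the gripper's body (75 mm by 188 mm) begins 65 mm behind the grasp point.
Start: joints at [-77.951, 35.231, -0.722, 81.555, 0.464, 63.22, -2.315], TCP at [152.454, 631.839, 237.64] pointing down, gripper open.
Joint ranges: [-178.69, 178.69], [-17.37, 117.87], [-77.05, 75.6], [15.02, 138.74], [-78.02, 258.01], [0.78, 113.62], [-162.83, 162.83]. Speed limits (degrees/s): [159.86, 159.86, 180, 180, 180, 180, 180].

INTERFACE

Orientations are given as [roll, pitch, yaw] about the fixed x, y, z axes, in that order (R = Rz(yaw) Ry(pitch) Rx(roll)).
In Python, from station import manip, capture, camera_model, models gives the robot as it stands.
- The arm moves only by the tool jog_arm, never from a script. Its argument "motion" is a list of rows, each an object with "xyz": the shift along the world's x, y, z in cm, a list of three; "delta_rot": the turn, a rotation vector about the world's x, y, z in rad, a list of three; "jaw": the opening, from -1 (shut) to 1 (fully open). A call has 1 to 5 rows; each row shifts and turns the commanded pose from where the row before left it; what a row does not reach is not made up. A row lasts 1/10 s, in which the tool goes at most 50 mm and 8.59 degrees, less where a joint would pass 70% of its speed; a pose out of reach is approached as far as the arm can. A call is refused whole if a number of a shift passes 5 or a number of a turn 0.15, either way. A call with a gripper value outside its range is refused whole. The fingers move at their own pace and stop on an object; "grip_force" is the grip in N (left out, the last holds). Time passes only in rows, so rows that do not move let the fingers close. It gives the time, the measured TCP pose, the force, the opening and the grip force at its end, in the units of the state.
- manip.get_state(): the state, without advancing time (a new reading comes with each control period).
- capture(name): name is "side" or "top" or "wrist"; returns the picture (420x560x3 uint8, red, green, blue); there is no depth.
- camera_model(name): a dict with "mtx" (3x3 intrinsics, pixels), "distortion" ([k1, k2, p1, p2, k3] as OpenCV has them; the pictures are not rectified), "R" (3x3) and "t" (3): a world point X has camera coordinates R X + t. Camera axes: x right, y down, z forward; pixel columns grow to the right and rows downward; lengths in mm; the calibration is good to about 2 mm. A picture is of the moment at which its call begins: read the wrist's pose just before it. camera_model takes no time and is no camera call; for the wrist camera it gives the pose at the moment of the call.
- manip.job_done(): hands the job in; it is judged then, once.
Trained networks look in the newest picture that a camera, given by its name, has taken for a name from the list of things; names that differ only in an ending like _2 or _b are one class to them, and where a whole thing is asked for, a point or a joint stands for the part that bears it (a point fixed in the world has none). Each returns a list of dicts, best first, with "confidence" (0 to 1); they miss things now and then, are a little off and sometimes report something else, mostly with a low value. They report only what shows in the picture. A call takes as long as a camera call.
- models.spot_in(camera, label): "at" ([x, y, z] in mm, in world coordinates, good to about 4 mm: the middle of the surface that is visible of it).
- models.spot_point(camera, label): "at" ([x, y, z] in mm, in world coordinates, good to about 4 mm: a listed point, or the origin of a listed thing).
The state is a dict: "time_s": time; "joints": joint angles; "dq": joint speeds; "joint_efforts": joint torques, N m; "tcp_pos": TCP position; "eef_rot": TCP orientation; "ft_force": force on the tool from outside, world axes, zero at the start; "wrist_torque": the same for the moment, N m; "width": opening from 0.0 (shut) to 1.0 (fully open); "finger_force": force on a finger pad.
Only numpy, scipy, OpenCV 4.12 (cv2) and the standard library are available. Lean on these libraries where they do the work, as an engineer would, in place of code of your own. Each camera call takes 0.05 s, during which the arm holds its last target. There are 200 camera calls.

## Working session

There is one attempt and no reset: what is moved stays moved. The work goes in short steps, Python scripts to look and compute and a tool call to move; the robot and the scene stay as the last step left them, time stands still between calls to the robot, and variables do not carry over. Pictures are saved under pics/ and viewed, at most 10 in all, crops included, and the job is handed in when it is done.

Besides the shell and the picture viewer there is one more tool, called after "Emit:" by a JSON object that holds its "fn" and its "kwargs", one argument or row to a line. jog_arm: Moves the arm, as the interface text tells. Its arguments: {"type":"object","properties":{"motion":{"type":"array"},"grip_force":{"type":"number"}},"required":["motion"]}

```bash
mkdir -p pics; python3 - <<'E'
from station import manip, capture, camera_model, models
import cv2
for c in ["top","side"]:
    im=capture(c); cv2.imwrite(f"pics/{c}0.png",im[:,:,::-1])
    for l in ["lane_mouth","lane_end","rack_nose","rack_tail","rack","dock"]:
        r=models.spot_point(c,l); print(c,l,[(x["confidence"],[round(v) for v in x["at"]]) for x in r[:2]])
s=manip.get_state(); print(s)
E
```

```text
top lane_mouth [(0.9, [561, -43, 12])]
top lane_end [(0.64, [513, 154, 14])]
top rack_nose [(0.75, [587, -87, 10])]
top rack_tail [(0.91, [625, -208, 14])]
top rack [(0.57, [604, -154, 15]), (0.45, [600, 488, -3])]
top dock [(0.83, [564, -43, 0])]
side lane_mouth [(0.61, [562, -41, 15])]
side lane_end [(0.94, [512, 151, 13])]
side rack_nose [(0.68, [511, 150, 12])]
side rack_tail [(0.86, [626, -208, 14])]
side rack [(0.67, [602, -146, 15])]
side dock [(0.92, [564, -47, 2])]
{'time_s': 0.7, 'joints': array([-77.95026006,  35.22725102,  -0.72234184,  81.55341104,
         0.4649579 ,  63.21836047,  -2.31476772]), 'dq': array([-0.06723681,  0.00171211, -0.13271754, -0.06700838, -0.02591701,
       -0.00037159,  0.00571029]), 'joint_efforts': array([ 1.57952095e-04, -4.58682454e+01,  2.09087022e-01, -1.65999377e+01,
       -6.10297057e-02,  1.30127135e-02,  3.81471000e-05]), 'tcp_pos': array([152.46565463, 631.85935524, 237.69282622]), 'eef_rot': array([ 1.79996179e+02, -1.71498210e-03,  1.66435044e+02]), 'ft_force': array([-0.7865102 , -0.14621318, -0.53607904]), 'wrist_torque': array([ 0.01524053, -0.01253935, -0.02303137]), 'finger_force': 0.0, 'width': 1.0007946330728523}
```

```bash
python3 -c "
import cv2,numpy as np
a=cv2.imread('pics/top0.png');cv2.imwrite('pics/t.png',cv2.resize(a,(800,600)))"
```

```text
(no output)
```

View pics/t.png

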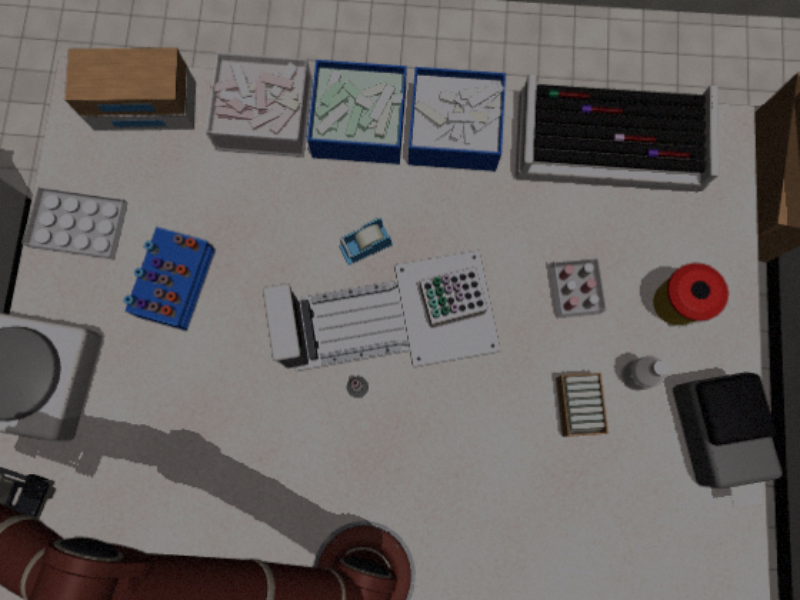

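View pics/side0.png

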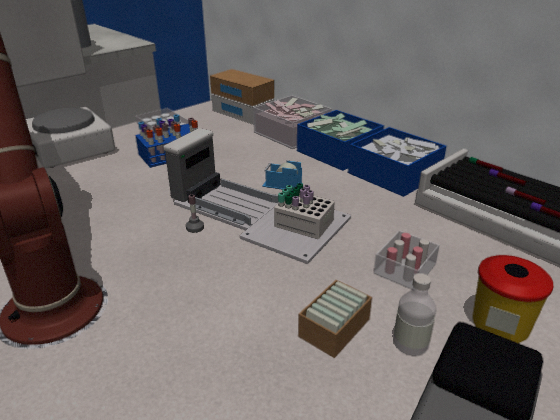

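The lane runs toward world +y, about 14° towards the base, and the rack sits at the far-right side of the loading area. I'll swing over with the gripper high and use the wrist camera for a closer look.

Emit:
{"fn": "jog_arm", "kwargs": {
  "motion": [
    {"xyz":[4.1,-2.65,0.8],"delta_rot":[0,0,-0.14],"jaw":1},
    {"xyz":[4.1,-2.65,0.8],"delta_rot":[0,0,-0.14],"jaw":1},
    {"xyz":[4.1,-2.65,0.8],"delta_rot":[0,0,-0.14],"jaw":1},
    {"xyz":[4.1,-2.65,0.8],"delta_rot":[0,0,-0.14],"jaw":1},
    {"xyz":[4.1,-2.65,0.8],"delta_rot":[0,0,-0.14],"jaw":1}
  ]
}}

```text
time_s: 1.2
tcp_pos: [358.9, 498.2, 278.3]
eef_rot: [180.0, -0.0, 126.0]
ft_force: [0.1, 0.3, -0.2]
width: 1.003
finger_force: 0.0
```

Emit:
{"fn": "jog_arm", "kwargs": {
  "motion": [
    {"xyz":[4.1,-2.65,0.8],"delta_rot":[0,0,-0.14],"jaw":1},
    {"xyz":[4.1,-2.65,0.8],"delta_rot":[0,0,-0.14],"jaw":1},
    {"xyz":[4.1,-2.65,0.8],"delta_rot":[0,0,-0.14],"jaw":1},
    {"xyz":[1.2,-4.6,0.4],"delta_rot":[0,0,-0.14],"jaw":1},
    {"xyz":[1.2,-4.6,0.4],"delta_rot":[0,0,-0.14],"jaw":1}
  ]
}}

```text
time_s: 1.7
tcp_pos: [505.6, 326.2, 309.5]
eef_rot: [180.0, 0.0, 85.9]
ft_force: [0.4, -0.1, 0.3]
width: 1.001
finger_force: 0.0
```

Emit:
{"fn": "jog_arm", "kwargs": {
  "motion": [
    {"xyz":[1.2,-4.6,0.4],"delta_rot":[0,0,-0.14],"jaw":1},
    {"xyz":[1.2,-4.6,0.4],"delta_rot":[0,0,-0.14],"jaw":1},
    {"xyz":[1.2,-4.6,0.4],"delta_rot":[0,0,-0.14],"jaw":1},
    {"xyz":[1.2,-4.6,0.4],"delta_rot":[0,0,-0.14],"jaw":1},
    {"xyz":[1.2,-4.6,0.4],"delta_rot":[0,0,-0.14],"jaw":1}
  ]
}}

```text
time_s: 2.2
tcp_pos: [564.6, 96.3, 330.1]
eef_rot: [-180.0, -0.1, 45.8]
ft_force: [0.9, 0.1, -0.5]
width: 1.002
finger_force: 0.0
```

Emit:
{"fn": "jog_arm", "kwargs": {
  "motion": [
    {"xyz":[1.2,-4.6,0.4],"delta_rot":[0,0,-0.14],"jaw":1},
    {"xyz":[1.2,-4.6,0.4],"delta_rot":[0,0,-0.14],"jaw":1},
    {"xyz":[1.2,-4.6,0.4],"delta_rot":[0,0,-0.14],"jaw":1},
    {"xyz":[1.2,-4.6,0.4],"delta_rot":[0,0,-0.14],"jaw":1},
    {"xyz":[0,0,0],"delta_rot":[0,0,0],"jaw":1}
  ]
}}

```text
time_s: 2.7
tcp_pos: [611.7, -95.6, 346.4]
eef_rot: [179.6, 0.0, 13.2]
ft_force: [-1.2, -0.4, 0.2]
width: 0.999
finger_force: 0.0
```

```bash
python3 - <<'E'
from station import manip, capture, camera_model, models
import cv2,numpy as np
s=manip.get_state(); m=camera_model("wrist")
im=capture("wrist"); cv2.imwrite("pics/w1.png",im[:,:,::-1])
np.savez("w1.npz",**{k:np.array(v) for k,v in m.items()})
for l in ["lane_mouth","lane_end","rack_nose","rack_tail","rack","dock"]:
    r=models.spot_point("wrist",l); print(l,[(x["confidence"],[round(v) for v in x["at"]]) for x in r[:2]])
print(s["tcp_pos"],s["eef_rot"],s["joints"],s["time_s"])
print("campos",-np.array(m["R"]).T@np.array(m["t"]))
E
```

```text
lane_mouth [(0.93, [564, -42, 13])]
lane_end [(0.9, [507, 151, 10]), (0.67, [562, -48, -4])]
rack_nose []
rack_tail []
rack [(0.71, [601, -146, 12])]
dock [(0.67, [564, -47, -5])]
[611.66739453 -95.63999584 346.43008293] [1.79576734e+02 4.67562947e-02 1.31780434e+01] [-17.22104034  32.76837277  43.65545781  77.6971907  -22.06925867
  78.02952789 -50.57680068] 2.7
campos [675.73716602 -79.11807505 492.34708092]
```

View pics/w1.png

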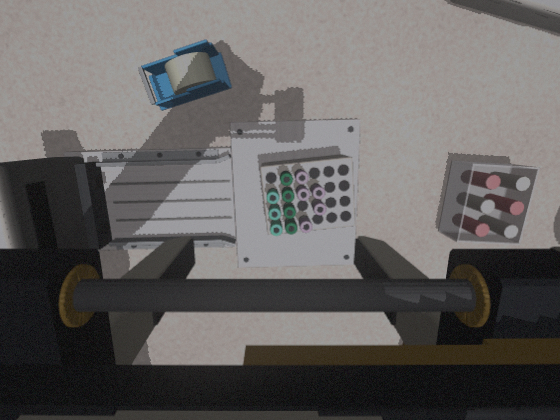

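Wrist view: the plate's corners are near (231,124), (359,119), (355,265) and (236,268), and the rack's top is roughly (262,162)–(355,235). I'll zoom in for exact corners.

```bash
python3 - <<'E'
import cv2
a=cv2.imread('pics/w1.png')[112:275,222:370]
a=cv2.convertScaleAbs(a,alpha=1.3)
a=cv2.resize(a,None,fx=3.6,fy=3.6,interpolation=cv2.INTER_CUBIC);print(a.shape)
cv2.imwrite('pics/w1c.png',a)
E
```

```text
(587, 533, 3)
```

View pics/w1c.png

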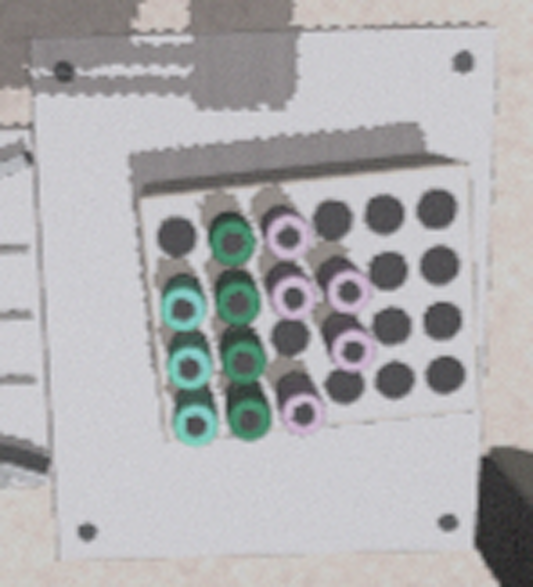

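```bash
cat > h.py <<'E'
import numpy as np,cv2
from scipy.optimize import least_squares
def proj(m,P):
    return cv2.projectPoints(np.array(P,float),cv2.Rodrigues(m["R"])[0],m["t"].astype(float),m["mtx"],m["distortion"])[0][:,0]
def fit(m,px,loc,z,p0):
    loc=np.array(loc,float);px=np.array(px,float)
    def w(p):
        c,s=np.cos(p[2]),np.sin(p[2])
        return np.c_[p[0]+c*loc[:,0]-s*loc[:,1],p[1]+s*loc[:,0]+c*loc[:,1],np.full(len(loc),z)]
    r=least_squares(lambda p:(proj(m,w(p))-px).ravel(),p0,x_scale=[10,10,.1],loss='soft_l1')
    return r.x,np.round(r.fun.reshape(-1,2),1)
def rel(d,r):
    c,s=np.cos(d[2]),np.sin(d[2]);v=r[:2]-d[:2]
    return np.r_[c*v[0]+s*v[1],-s*v[0]+c*v[1],np.degrees(r[2]-d[2])]
E
python3 - <<'E'
from h import *
m=dict(np.load("w1.npz"))
f=lambda a:(np.array(a)-1.3)/3.6+[222,112]
d,e=fit(m,f([(32,40),(493,27),(475,550),(57,557)]),[(0,-120),(-200,-120),(-200,120),(0,120)],12,[561,-43,1.81]);print(d,np.degrees(d[2]),e.tolist())
r,e=fit(m,f([(140,197),(466,163),(473,411),(170,440),(437,208),(445,375),(177,236),(440,265),(442,321)]),[(64,-50),(-64,-50),(-64,50),(64,50),(-50,-30),(-50,30),(50,-30),(-50,-10),(-50,10)],74,[604,-150,1.85]);print(r,np.degrees(r[2]),e.tolist())
print(rel(d,r))
np.savez("d.npz",d=d)
E
```

```text
[562.48076122 -40.80612937   1.82559681] 104.59899232148389 [[-2.0, -0.8], [1.6, -0.5], [0.6, 0.8], [-0.5, 1.8]]
[ 605.19052993 -147.90791569    1.89640463] 108.65598155251251 [[-1.3, -1.3], [1.8, -0.9], [2.2, 0.4], [-2.2, 0.5], [0.2, 2.3], [-0.3, -2.1], [0.1, 1.4], [-0.1, 0.7], [-0.0, -0.8]]
[-114.40895267  -14.33556845    4.05698923]
```

Emit:
{"fn": "jog_arm", "kwargs": {
  "motion": [
    {"xyz":[3.5,-1.5,-2],"delta_rot":[0,0,0.0],"jaw":0.5},
    {"xyz":[3.5,-1.5,-2],"delta_rot":[0,0,0],"jaw":0.5},
    {"xyz":[0,0,0],"delta_rot":[0,0,0],"jaw":0.5},
    {"xyz":[0,0,0],"delta_rot":[0,0,0],"jaw":0.5},
    {"xyz":[0,0,0],"delta_rot":[0,0,0],"jaw":0.5}
  ]
}}

```text
time_s: 3.55
tcp_pos: [682.3, -115.4, 307.0]
eef_rot: [180.0, -0.1, 14.1]
ft_force: [0.2, 1.1, 0.8]
width: 0.754
finger_force: 0.0
```

Emit:
{"fn": "jog_arm", "kwargs": {
  "motion": [
    {"xyz":[0,-0.8,-5],"delta_rot":[0,0,0.009],"jaw":0.5},
    {"xyz":[0,0,-5],"delta_rot":[0,0,0],"jaw":0.5},
    {"xyz":[0,0,-5],"delta_rot":[0,0,0],"jaw":0.5},
    {"xyz":[0,0,-5],"delta_rot":[0,0,0],"jaw":0.5},
    {"xyz":[0,0,-2],"delta_rot":[0,0,0],"jaw":0.5}
  ]
}}

```text
time_s: 4.05
tcp_pos: [679.8, -121.4, 83.1]
eef_rot: [-179.7, 0.3, 14.6]
ft_force: [-0.6, -0.3, -0.4]
width: 0.749
finger_force: 0.0
```

Emit:
{"fn": "jog_arm", "kwargs": {
  "motion": [
    {"xyz":[0,0,-1],"delta_rot":[0,0,0],"jaw":0.5},
    {"xyz":[0,0,-1],"delta_rot":[0,0,0],"jaw":0.5},
    {"xyz":[0,0,-0.3],"delta_rot":[0,0,0],"jaw":0.5},
    {"xyz":[0,0,0],"delta_rot":[0,0,0],"jaw":0.5},
    {"xyz":[0,0,0],"delta_rot":[0,0,0],"jaw":0.5}
  ]
}}

```text
time_s: 4.55
tcp_pos: [683.3, -124.4, 64.9]
eef_rot: [179.9, -0.1, 14.6]
ft_force: [-0.5, 0.5, 0.2]
width: 0.75
finger_force: 0.0
```

```bash
python3 - <<'E'
from station import manip, capture
import cv2
s=manip.get_state();print(s["joints"],s["ft_force"],s["tcp_pos"],s["eef_rot"])
cv2.imwrite("pics/s2.png",cv2.resize(capture("side")[150:270,200:360,::-1],None,fx=4,fy=4,interpolation=cv2.INTER_CUBIC))
E
```

```text
[ -8.85158914  53.65216569  34.14974246  83.47100212 -34.30441834
  53.35280036 -40.31889918] [-0.456265    0.48925556  0.20734518] [ 683.33344718 -124.38512364   64.90748547] [ 1.79929197e+02 -1.42073332e-01  1.45537636e+01]
```

View pics/s2.png

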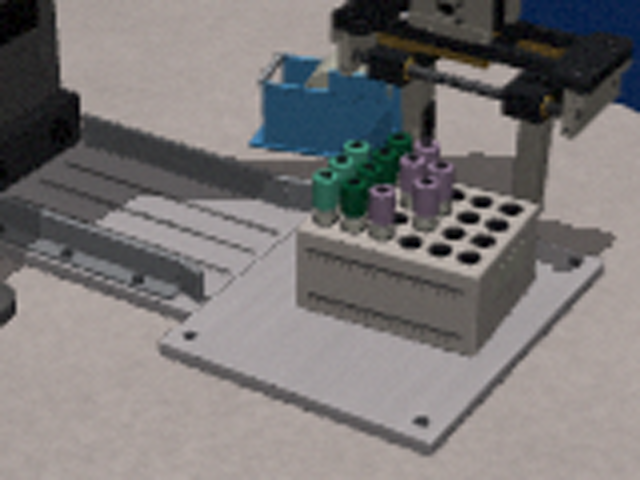

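Emit:
{"fn": "jog_arm", "kwargs": {
  "motion": [
    {"xyz":[-0.8,-0.21,0],"delta_rot":[0,0,0],"jaw":0.5},
    {"xyz":[-0.7,-0.18,0],"delta_rot":[0,0,0],"jaw":0.5},
    {"xyz":[-0.3,-0.08,0],"delta_rot":[0,0,0],"jaw":0.5},
    {"xyz":[-0.3,-0.08,0],"delta_rot":[0,0,0],"jaw":0.5},
    {"xyz":[-0.3,-0.08,0],"delta_rot":[0,0,0],"jaw":0.5}
  ]
}}

```text
time_s: 5.1
tcp_pos: [659.2, -130.7, 63.7]
eef_rot: [179.9, -0.1, 14.6]
ft_force: [2.3, -1.2, 0.7]
width: 0.752
finger_force: 0.9
```

Emit:
{"fn": "jog_arm", "kwargs": {
  "motion": [
    {"xyz":[-0.3,-0.08,0],"delta_rot":[0,0,0],"jaw":0.5},
    {"xyz":[-0.3,-0.08,0],"delta_rot":[0,0,0],"jaw":0.5},
    {"xyz":[-0.3,-0.08,0],"delta_rot":[0,0,0],"jaw":0.5},
    {"xyz":[-0.3,-0.08,0],"delta_rot":[0,0,0],"jaw":0.5},
    {"xyz":[-0.1,-0.03,0],"delta_rot":[0,0,0],"jaw":0.5}
  ]
}}

```text
time_s: 5.6
tcp_pos: [645.7, -133.5, 63.6]
eef_rot: [-180.0, -0.1, 14.5]
ft_force: [3.2, -0.1, 1.8]
width: 0.75
finger_force: 1.6
```

Emit:
{"fn": "jog_arm", "kwargs": {
  "motion": [
    {"xyz":[0,0,0],"delta_rot":[0,0,0],"jaw":0.5},
    {"xyz":[0,0,0],"delta_rot":[0,0,0],"jaw":0.5},
    {"xyz":[0,0,0],"delta_rot":[0,0,0],"jaw":0.5}
  ]
}}

```text
time_s: 5.9
tcp_pos: [645.6, -133.5, 63.2]
eef_rot: [-180.0, -0.0, 14.5]
ft_force: [2.4, 0.7, 3.0]
width: 0.751
finger_force: 1.4
```

Emit:
{"fn": "jog_arm", "kwargs": {
  "motion": [
    {"xyz":[1.5,0.4,0],"delta_rot":[0,0,0],"jaw":0.5},
    {"xyz":[2.5,0.6,0],"delta_rot":[0,0,0],"jaw":0.5},
    {"xyz":[0,0,4],"delta_rot":[0,0,0],"jaw":0.5},
    {"xyz":[0,0,5],"delta_rot":[0,0,0],"jaw":0.5},
    {"xyz":[0,0,5],"delta_rot":[0,0,0],"jaw":0.5}
  ]
}}

```text
time_s: 6.4
tcp_pos: [683.1, -124.1, 202.5]
eef_rot: [-179.9, 0.4, 14.5]
ft_force: [0.8, -0.8, 0.5]
width: 0.749
finger_force: 0.0
```

Emit:
{"fn": "jog_arm", "kwargs": {
  "motion": [
    {"xyz":[-0.6,-1.1,1],"delta_rot":[0,0,0.143],"jaw":0.5},
    {"xyz":[-0.6,-1.1,1],"delta_rot":[0,0,0.143],"jaw":0.5},
    {"xyz":[-0.6,-1.1,1],"delta_rot":[0,0,0.143],"jaw":0.5},
    {"xyz":[-0.6,-1.1,1],"delta_rot":[0,0,0.143],"jaw":0.5},
    {"xyz":[-0.6,-1.1,1],"delta_rot":[0,0,0.143],"jaw":0.5}
  ]
}}

```text
time_s: 6.9
tcp_pos: [653.1, -179.7, 252.2]
eef_rot: [-179.7, 0.2, 55.8]
ft_force: [-0.6, -0.2, -0.2]
width: 0.751
finger_force: 0.0
```

Emit:
{"fn": "jog_arm", "kwargs": {
  "motion": [
    {"xyz":[-0.6,-1.1,1],"delta_rot":[0,0,0.143],"jaw":0.4},
    {"xyz":[-0.6,-1.1,1],"delta_rot":[0,0,0.143],"jaw":0.4},
    {"xyz":[-0.6,-1.1,1],"delta_rot":[0,0,0.143],"jaw":0.4},
    {"xyz":[-0.6,-1.1,1],"delta_rot":[0,0,0.143],"jaw":0.4},
    {"xyz":[-0.6,-1.1,1],"delta_rot":[0,0,0.143],"jaw":0.4}
  ]
}}

```text
time_s: 7.4
tcp_pos: [623.1, -234.6, 302.0]
eef_rot: [-179.7, -0.1, 96.8]
ft_force: [0.5, -0.1, 0.0]
width: 0.7
finger_force: 0.0
```

Emit:
{"fn": "jog_arm", "kwargs": {
  "motion": [
    {"xyz":[-0.6,-1.1,1],"delta_rot":[0,0,0.142],"jaw":0.4},
    {"xyz":[0,0,0],"delta_rot":[0,0,0],"jaw":0.4},
    {"xyz":[0,0,0],"delta_rot":[0,0,0],"jaw":0.4},
    {"xyz":[0,0,0],"delta_rot":[0,0,0],"jaw":0.4},
    {"xyz":[0,0,0],"delta_rot":[0,0,0],"jaw":0.4}
  ]
}}

```text
time_s: 7.9
tcp_pos: [619.5, -243.5, 312.1]
eef_rot: [-179.9, -0.1, 104.6]
ft_force: [-0.7, -0.3, -0.4]
width: 0.697
finger_force: 0.0
```

```bash
python3 - <<'E'
from station import manip, capture, camera_model
import cv2,numpy as np
s=manip.get_state(); m=camera_model("wrist")
im=capture("wrist"); cv2.imwrite("pics/w3.png",im[:,:,::-1])
np.savez("w3.npz",**{k:np.array(v) for k,v in m.items()})
a=cv2.convertScaleAbs(im[20:340,100:480,::-1],alpha=1.3)
cv2.imwrite("pics/w3c.png",cv2.resize(a,None,fx=1.8,fy=1.8,interpolation=cv2.INTER_CUBIC))
print(s["tcp_pos"],s["eef_rot"],s["joints"],s["time_s"])
E
```

```text
[ 619.51444764 -243.50302303  312.08268352] [-1.79895872e+02 -9.74298402e-02  1.04637197e+02] [10.64097269 34.68080221 17.03704416 71.98945934 -9.95339025 74.88751601
 42.06566879] 7.9
```

View pics/w3c.png

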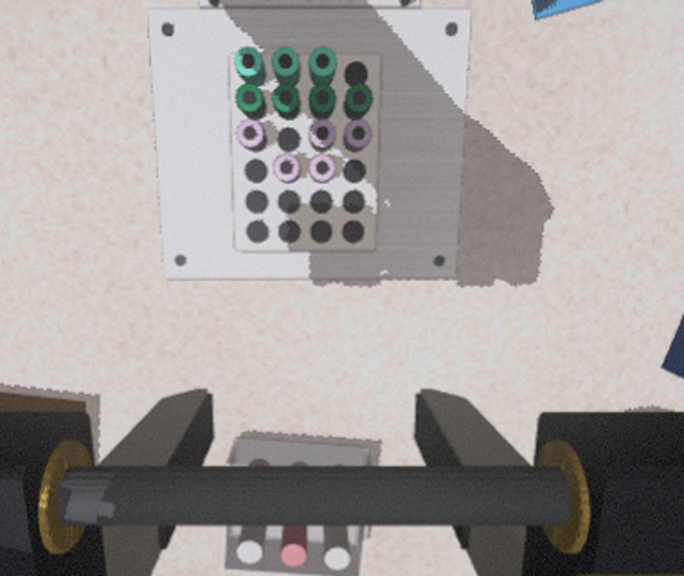

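```bash
python3 - <<'E'
from h import *
m=dict(np.load("w3.npz"))
f=lambda a:(np.array(a)-.4)/1.8+[100,20]
d,e=fit(m,f([(149,10),(470,10),(165,279),(459,279)]),[(0,120),(0,-120),(-200,120),(-200,-120)],12,[561,-43,1.81]);print(d,np.degrees(d[2]),e.tolist())
r,e=fit(m,f([(235,250),(375,250),(381,54),(230,55)]),[(-64,50),(-64,-50),(64,-50),(64,50)],74,[604,-150,1.85]);print(r,np.degrees(r[2]),e.tolist())
print(rel(d,r))
np.savez("d.npz",d=d)
E
```

```text
[564.85801108 -42.50846102   1.8287403 ] 104.77910110651213 [[-0.9, -0.4], [2.6, -0.9], [-0.1, 1.2], [-0.2, 0.9]]
[ 589.10658116 -149.02796899    1.82438954] 104.52982085131627 [[-0.9, 2.0], [1.3, 2.2], [1.1, -0.8], [-1.6, -1.5]]
[-109.18111236    3.72604769   -0.24928026]
```

Emit:
{"fn": "jog_arm", "kwargs": {
  "motion": [
    {"xyz":[-0.57,0.3,-5],"delta_rot":[0,0,0.001],"jaw":0.4},
    {"xyz":[0,0,-5],"delta_rot":[0,0,0],"jaw":0.4},
    {"xyz":[0,0,-5],"delta_rot":[0,0,0],"jaw":0.4},
    {"xyz":[0,0,-5],"delta_rot":[0,0,0],"jaw":0.4},
    {"xyz":[0,0,-2.5],"delta_rot":[0,0,0],"jaw":0.4}
  ]
}}

```text
time_s: 8.45
tcp_pos: [611.2, -239.7, 83.5]
eef_rot: [-179.6, -0.3, 104.7]
ft_force: [0.3, 0.9, -0.0]
width: 0.696
finger_force: 0.0
```

Emit:
{"fn": "jog_arm", "kwargs": {
  "motion": [
    {"xyz":[0,0,-1.3],"delta_rot":[0,0,0],"jaw":0.4},
    {"xyz":[0,0,-1],"delta_rot":[0,0,0],"jaw":0.4},
    {"xyz":[0,0,0],"delta_rot":[0,0,0],"jaw":0.4},
    {"xyz":[0,0,0],"delta_rot":[0,0,0],"jaw":0.4},
    {"xyz":[0,0,0],"delta_rot":[0,0,0],"jaw":0.4}
  ]
}}

```text
time_s: 8.95
tcp_pos: [614.9, -242.4, 67.5]
eef_rot: [179.8, 0.1, 104.7]
ft_force: [-0.2, -0.4, 0.0]
width: 0.702
finger_force: 0.0
```

Emit:
{"fn": "jog_arm", "kwargs": {
  "motion": [
    {"xyz":[-0.2,0.77,0],"delta_rot":[0,0,0],"jaw":0.4},
    {"xyz":[-0.15,0.58,0],"delta_rot":[0,0,0],"jaw":0.4},
    {"xyz":[-0.1,0.39,0],"delta_rot":[0,0,0],"jaw":0.4},
    {"xyz":[-0.1,0.39,0],"delta_rot":[0,0,0],"jaw":0.4},
    {"xyz":[-0.1,0.39,0],"delta_rot":[0,0,0],"jaw":0.4}
  ]
}}

```text
time_s: 9.45
tcp_pos: [607.6, -217.2, 65.9]
eef_rot: [180.0, 0.1, 104.7]
ft_force: [1.3, -2.1, -0.1]
width: 0.699
finger_force: 1.0
```

Emit:
{"fn": "jog_arm", "kwargs": {
  "motion": [
    {"xyz":[-0.15,0.58,0],"delta_rot":[0,0,0],"jaw":0.4},
    {"xyz":[-0.15,0.58,0],"delta_rot":[0,0,0],"jaw":0.4},
    {"xyz":[-0.15,0.58,0],"delta_rot":[0,0,0],"jaw":0.4},
    {"xyz":[-0.15,0.58,0],"delta_rot":[0,0,0],"jaw":0.4},
    {"xyz":[-0.08,0.29,0],"delta_rot":[0,0,0],"jaw":0.4}
  ]
}}

```text
time_s: 9.95
tcp_pos: [600.6, -189.9, 65.8]
eef_rot: [180.0, 0.0, 104.7]
ft_force: [0.5, -3.1, -0.3]
width: 0.702
finger_force: 1.1
```

```bash
python3 - <<'E'
from station import manip, capture, camera_model
import cv2,numpy as np
s=manip.get_state(); m=camera_model("wrist")
im=capture("wrist"); cv2.imwrite("pics/w4.png",im[:,:,::-1])
np.savez("w4.npz",**{k:np.array(v) for k,v in m.items()})
a=cv2.convertScaleAbs(im[:,:,::-1],alpha=1.3)
cv2.imwrite("pics/w4c.png",cv2.resize(a,(800,600),interpolation=cv2.INTER_CUBIC))
print(s["tcp_pos"],s["eef_rot"],s["joints"],s["time_s"])
E
```

```text
[ 600.59038878 -189.86714281   65.84532422] [1.79984631e+02 2.74879068e-03 1.04714795e+02] [  7.6697865   45.29858888  13.48027293  94.90488485 -14.48983776
  41.49928295  42.90757365] 9.95
```

View pics/w4c.png

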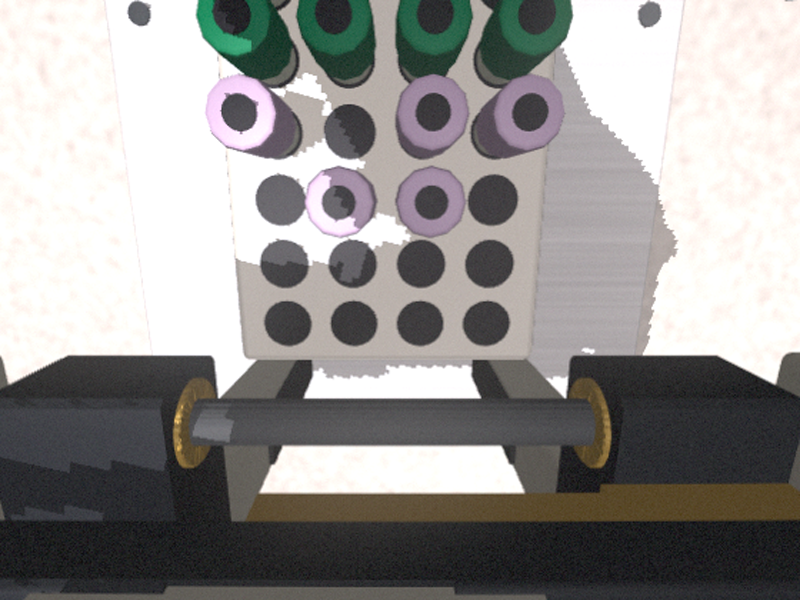

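Emit:
{"fn": "jog_arm", "kwargs": {
  "motion": [
    {"xyz":[-0.14,0.58,0],"delta_rot":[0,0,0],"jaw":0.4},
    {"xyz":[-0.16,0.68,0],"delta_rot":[0,0,0],"jaw":0.4},
    {"xyz":[-0.16,0.68,0],"delta_rot":[0,0,0],"jaw":0.4},
    {"xyz":[-0.16,0.68,0],"delta_rot":[0,0,0],"jaw":0.4},
    {"xyz":[-0.16,0.68,0],"delta_rot":[0,0,0],"jaw":0.4}
  ]
}}

```text
time_s: 10.5
tcp_pos: [592.7, -157.0, 65.8]
eef_rot: [180.0, 0.0, 104.7]
ft_force: [0.6, -3.0, 1.0]
width: 0.7
finger_force: 1.5
```

Emit:
{"fn": "jog_arm", "kwargs": {
  "motion": [
    {"xyz":[-0.16,0.68,0],"delta_rot":[0,0,0],"jaw":0.4},
    {"xyz":[-0.16,0.68,0],"delta_rot":[0,0,0],"jaw":0.4},
    {"xyz":[-0.16,0.68,0],"delta_rot":[0,0,0],"jaw":0.4},
    {"xyz":[-0.16,0.68,0],"delta_rot":[0,0,0],"jaw":0.4},
    {"xyz":[-0.16,0.68,0],"delta_rot":[0,0,0],"jaw":0.4}
  ]
}}

```text
time_s: 11.0
tcp_pos: [584.7, -123.2, 65.8]
eef_rot: [180.0, 0.0, 104.7]
ft_force: [0.4, -3.3, 1.9]
width: 0.7
finger_force: 1.5
```

Emit:
{"fn": "jog_arm", "kwargs": {
  "motion": [
    {"xyz":[-0.18,0.68,0],"delta_rot":[0,0,0],"jaw":0.4},
    {"xyz":[-0.18,0.68,0],"delta_rot":[0,0,0],"jaw":0.4},
    {"xyz":[-0.18,0.68,0],"delta_rot":[0,0,0],"jaw":0.4},
    {"xyz":[-0.15,0.58,0],"delta_rot":[0,0,0],"jaw":0.4},
    {"xyz":[-0.08,0.29,0],"delta_rot":[0,0,0],"jaw":0.4}
  ]
}}

```text
time_s: 11.5
tcp_pos: [576.8, -93.4, 65.6]
eef_rot: [-180.0, -0.0, 104.7]
ft_force: [0.2, -2.5, 3.2]
width: 0.7
finger_force: 1.6
```

```bash
python3 - <<'E'
from station import manip, capture, camera_model
import cv2,numpy as np
s=manip.get_state(); m=camera_model("wrist")
im=capture("wrist"); cv2.imwrite("pics/w5.png",im[:,:,::-1])
np.savez("w5.npz",**{k:np.array(v) for k,v in m.items()})
a=cv2.convertScaleAbs(im[:,:,::-1],alpha=1.0)
cv2.imwrite("pics/w5c.png",cv2.resize(a,(800,600),interpolation=cv2.INTER_CUBIC))
print(s["tcp_pos"],s["eef_rot"],s["joints"],s["time_s"])
E
```

```text
[576.81118393 -93.416877    65.62714028] [-1.79988736e+02 -3.72587371e-02  1.04722209e+02] [ -1.51601145  42.40292972  13.90644428 102.71489244 -15.7477798
  36.80071422  36.29491696] 11.5
```

View pics/w5c.png

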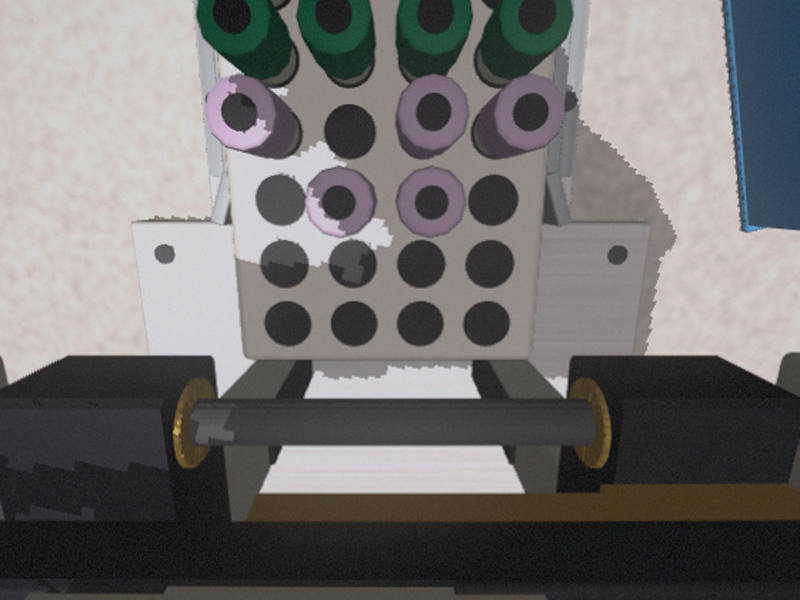

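Emit:
{"fn": "jog_arm", "kwargs": {
  "motion": [
    {"xyz":[-0.13,0.48,0],"delta_rot":[0,0,0],"jaw":0.4},
    {"xyz":[-0.18,0.68,0],"delta_rot":[0,0,0],"jaw":0.4},
    {"xyz":[-0.18,0.68,0],"delta_rot":[0,0,0],"jaw":0.4},
    {"xyz":[-0.18,0.68,0],"delta_rot":[0,0,0],"jaw":0.4},
    {"xyz":[-0.18,0.68,0],"delta_rot":[0,0,0],"jaw":0.4}
  ]
}}

```text
time_s: 12.05
tcp_pos: [568.1, -61.5, 65.5]
eef_rot: [-180.0, -0.0, 104.7]
ft_force: [0.2, -2.5, 0.6]
width: 0.701
finger_force: 1.3
```

Emit:
{"fn": "jog_arm", "kwargs": {
  "motion": [
    {"xyz":[-0.18,0.68,0],"delta_rot":[0,0,0],"jaw":0.4},
    {"xyz":[-0.18,0.68,0],"delta_rot":[0,0,0],"jaw":0.4},
    {"xyz":[-0.18,0.68,0],"delta_rot":[0,0,0],"jaw":0.4},
    {"xyz":[-0.18,0.68,0],"delta_rot":[0,0,0],"jaw":0.4},
    {"xyz":[-0.13,0.48,0],"delta_rot":[0,0,0],"jaw":0.4}
  ]
}}

```text
time_s: 12.55
tcp_pos: [559.6, -29.4, 65.5]
eef_rot: [-180.0, -0.0, 104.7]
ft_force: [-0.0, -1.3, -0.8]
width: 0.7
finger_force: 1.0
```

Emit:
{"fn": "jog_arm", "kwargs": {
  "motion": [
    {"xyz":[-0.15,0.58,0],"delta_rot":[0,0,0],"jaw":0.4},
    {"xyz":[-0.15,0.58,0],"delta_rot":[0,0,0],"jaw":0.4},
    {"xyz":[-0.15,0.58,0],"delta_rot":[0,0,0],"jaw":0.4},
    {"xyz":[-0.13,0.48,0],"delta_rot":[0,0,0],"jaw":0.4},
    {"xyz":[-0.08,0.29,0],"delta_rot":[0,0,0],"jaw":0.4}
  ]
}}

```text
time_s: 13.05
tcp_pos: [553.1, -4.5, 65.5]
eef_rot: [-180.0, -0.0, 104.7]
ft_force: [0.5, -0.7, -1.4]
width: 0.699
finger_force: 0.9
```

Emit:
{"fn": "jog_arm", "kwargs": {
  "motion": [
    {"xyz":[-0.1,0.39,0],"delta_rot":[0,0,0],"jaw":0.4},
    {"xyz":[-0.1,0.39,0],"delta_rot":[0,0,0],"jaw":0.4},
    {"xyz":[-0.1,0.39,0],"delta_rot":[0,0,0],"jaw":0.4},
    {"xyz":[-0.1,0.39,0],"delta_rot":[0,0,0],"jaw":0.4},
    {"xyz":[-0.05,0.2,0],"delta_rot":[0,0,0],"jaw":0.4}
  ]
}}

```text
time_s: 13.55
tcp_pos: [548.8, 12.8, 65.7]
eef_rot: [-180.0, -0.0, 104.7]
ft_force: [1.2, -0.9, -0.6]
width: 0.705
finger_force: 0.9
```

Emit:
{"fn": "jog_arm", "kwargs": {
  "motion": [
    {"xyz":[-0.04,0.15,0],"delta_rot":[0,0,0],"jaw":0.4},
    {"xyz":[-0.04,0.15,0],"delta_rot":[0,0,0],"jaw":0.4},
    {"xyz":[-0.04,0.15,0],"delta_rot":[0,0,0],"jaw":0.4}
  ]
}}

```text
time_s: 13.85
tcp_pos: [547.7, 16.7, 65.7]
eef_rot: [-180.0, 0.0, 104.6]
ft_force: [0.2, -2.2, -0.9]
width: 0.7
finger_force: 0.9
```

Emit:
{"fn": "jog_arm", "kwargs": {
  "motion": [
    {"xyz":[-0.03,0.1,0],"delta_rot":[0,0,0],"jaw":0.4},
    {"xyz":[-0.03,0.1,0],"delta_rot":[0,0,0],"jaw":0.4}
  ]
}}

```text
time_s: 14.05
tcp_pos: [547.2, 18.4, 65.7]
eef_rot: [180.0, 0.0, 104.7]
ft_force: [0.9, -3.6, -1.0]
width: 0.699
finger_force: 1.6
```

Emit:
{"fn": "jog_arm", "kwargs": {
  "motion": [
    {"xyz":[-0.03,0.1,0],"delta_rot":[0,0,0],"jaw":0.4},
    {"xyz":[0,0,0],"delta_rot":[0,0,0],"jaw":0.4}
  ]
}}

```text
time_s: 14.25
tcp_pos: [547.1, 18.5, 65.8]
eef_rot: [180.0, 0.1, 104.6]
ft_force: [0.8, -5.2, -0.2]
width: 0.702
finger_force: 2.3
```

Emit:
{"fn": "jog_arm", "kwargs": {
  "motion": [
    {"xyz":[-0.03,0.1,0],"delta_rot":[0,0,0],"jaw":0.4},
    {"xyz":[0,0,0],"delta_rot":[0,0,0],"jaw":0.4}
  ]
}}

```text
time_s: 14.45
tcp_pos: [547.1, 18.5, 65.9]
eef_rot: [180.0, 0.2, 104.6]
ft_force: [0.4, -5.4, -0.5]
width: 0.702
finger_force: 3.1
```

Emit:
{"fn": "jog_arm", "kwargs": {
  "motion": [
    {"xyz":[-0.05,0.2,0],"delta_rot":[0,0,0],"jaw":0.4},
    {"xyz":[0,0,0],"delta_rot":[0,0,0],"jaw":0.4},
    {"xyz":[0,0,0],"delta_rot":[0,0,0],"jaw":0.4}
  ]
}}

```text
time_s: 14.75
tcp_pos: [547.0, 18.6, 66.2]
eef_rot: [179.9, 0.3, 104.6]
ft_force: [1.4, -8.5, -0.4]
width: 0.695
finger_force: 4.4
```

Emit:
{"fn": "jog_arm", "kwargs": {
  "motion": [
    {"xyz":[0.1,-0.4,0],"delta_rot":[0,0,0],"jaw":0.4},
    {"xyz":[0.2,-0.8,0],"delta_rot":[0,0,0],"jaw":0.4},
    {"xyz":[0.5,-1.9,0],"delta_rot":[0,0,0],"jaw":0.4},
    {"xyz":[0.5,-1.9,0],"delta_rot":[0,0,0],"jaw":0.4},
    {"xyz":[0.3,-1,2],"delta_rot":[0,0,0],"jaw":0.4}
  ]
}}

```text
time_s: 15.25
tcp_pos: [560.3, -37.7, 83.9]
eef_rot: [-179.7, -0.2, 104.6]
ft_force: [-0.2, 0.2, 0.6]
width: 0.698
finger_force: 0.0
```

Emit:
{"fn": "jog_arm", "kwargs": {
  "motion": [
    {"xyz":[0,0,5],"delta_rot":[0,0,0],"jaw":0.4},
    {"xyz":[0,0,5],"delta_rot":[0,0,0],"jaw":0.4},
    {"xyz":[0,0,5],"delta_rot":[0,0,0],"jaw":0.4},
    {"xyz":[0,0,5],"delta_rot":[0,0,0],"jaw":0.4},
    {"xyz":[0,0,0],"delta_rot":[0,0,0],"jaw":0.4}
  ]
}}

```text
time_s: 15.75
tcp_pos: [565.7, -36.9, 293.3]
eef_rot: [179.1, 0.1, 104.8]
ft_force: [0.8, -0.7, 1.1]
width: 0.697
finger_force: 0.0
```

Emit:
{"fn": "jog_arm", "kwargs": {
  "motion": [
    {"xyz":[0,0,0],"delta_rot":[0,0,0],"jaw":0.4},
    {"xyz":[0,0,0],"delta_rot":[0,0,0],"jaw":0.4}
  ]
}}

```text
time_s: 15.95
tcp_pos: [560.9, -36.2, 284.1]
eef_rot: [-179.8, -0.1, 104.7]
ft_force: [-0.6, -1.0, -0.6]
width: 0.699
finger_force: 0.0
```

```bash
python3 - <<'E'
from station import manip, capture, camera_model
import cv2,numpy as np
s=manip.get_state(); m=camera_model("wrist")
im=capture("wrist"); cv2.imwrite("pics/w6.png",im[:,:,::-1])
np.savez("w6.npz",**{k:np.array(v) for k,v in m.items()})
a=im[0:300,80:480,::-1]
cv2.imwrite("pics/w6c.png",cv2.resize(a,None,fx=2,fy=2,interpolation=cv2.INTER_CUBIC))
print(s["tcp_pos"],s["eef_rot"],s["ft_force"],s["time_s"])
E
```

```text
[560.85006258 -36.20096207 284.05886997] [-1.79810123e+02 -1.36066736e-01  1.04739521e+02] [-0.61890025 -0.98699314 -0.60780019] 15.95
```

View pics/w6c.png

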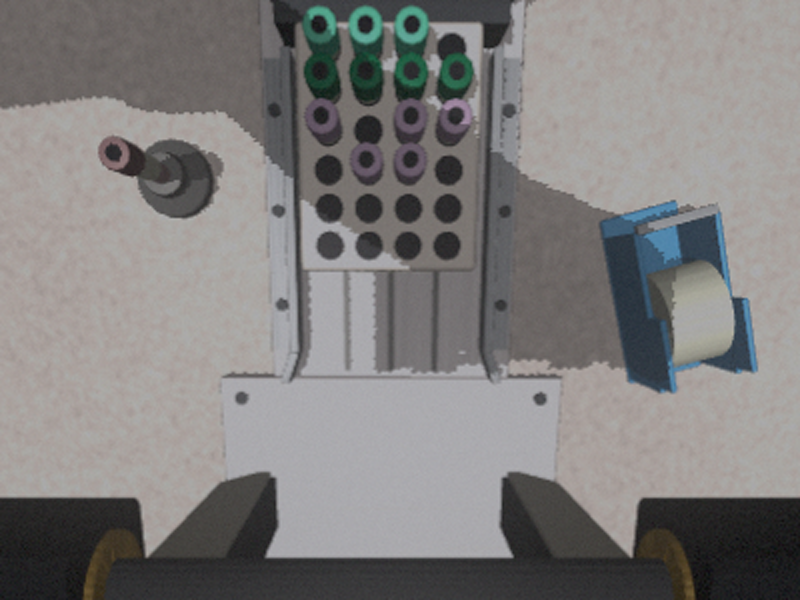

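The view shows the rack square in the lane, with even gaps to both rails (about x=300 left, 480 right). Its nose is against the bumpers at row 24, the gripper is clear, and the tube stand and tape are untouched.

```bash
python3 - <<'E'
from station import manip
print(manip.job_done())
E
```

```text
the job is handed in; nothing more can be done
None
```

I pushed the rack down the lane until it stalled against the end-stop bumpers. The last picture shows it square and centred with clear gaps to both rails, and I handed the job in at about 16 s; no verdict came back.

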